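# Hang a check weight in a sprung snap hook

### The job

Hang the thicker of the two check weights on the test stand's snap hook: bring its bail over the hook's nose, press the bail's bar down through the sprung gate until the gate snaps shut above it, and before letting go pull the weight up lightly but noticeably (about 5 to 12 N) against the closed gate for a moment to make sure that it has caught. Then leave it hanging still and free. Work gently, never pressing or pulling on the hook with more than about 2.5 kg of force, and leave the thin weight and the other things where they are.

Things in the scene. Friction and masses are not known exactly. Their poses are not given: they have to be found in the camera images.
- large_weight: Thicker check weight, 0.33 to 0.53 kg: upright brass cylinder, 48 mm diameter, 36 mm high, with a rigid steel bail on it: two upright straps (12 mm wide along the weight's x, 4 mm thick) 50 mm apart over their outer faces along its y, joined at the top by a round 7 mm bar along y. Whole height 123 mm. Origin at the centre of the underside, z up. Can be gripped across y on the straps at the bar's height.
- large_weight_bar (a point): Middle of the thick weight's bail bar, on its centre line, 119.5 mm above the weight's underside; axes as the weight's. The opening under the bar, through which the hook's nose must pass, is 42 mm wide and 75 mm high.
- small_weight: The thin check weight, to be left alone: brass cylinder 30 mm in diameter and 36 mm high with the same bail, whole height 123 mm. Origin at the centre of the underside.
- test_stand: Fixed stand: base plate 90 x 130 x 12 mm, round 14 mm post 212 mm high, 100 mm behind (+x of the stand) the hook's mouth. Origin on the table straight below the middle of the mouth, z up. The hook reaches from the post towards -x in the stand's x-z plane (y = 0). The arm from shank to post has its top 40 mm over the bowl's floor.
- hook_nominal (a point): NOMINAL bowl floor of the hook, 155 mm above the table, mid mouth, axes as the stand's. The collar is clamped by hand: the real hook is up to 8 mm higher or lower, NOT measured: see or feel it. 8 mm round bar; nose at x = -18 mm, shank at x = +18; mouth x -14 to +14, open at the top but for the gate. Above the real floor: nose tip 37 mm, hook's underside -8; seated bar centre 3.5 (to 3 more near the nose).
- snap_gate (a joint): Sprung gate: steel flap 26 mm long, 9 wide, 4 thick. 0 = closed, level from its pivot (x = +14 mm, 29.5 mm over the real bowl floor) to the nose; grows as its end swings down into the hook, stop 1.35 rad; cannot swing up. Pressed by the bar at x about -5 mm it yields at 2 to 6 N, lets the bar by 4 to 10 mm above its seat, snaps back to 0. A seated bar can rise 20 mm to the closed gate.
- reel: Bystander: solder reel, 55 mm wide and 45 mm high. Origin at the underside.
- jar: Bystander: small white parts jar, 45 mm wide and 61 mm high. Origin at the underside.
- tape: Bystander: roll of tape lying flat, 87 mm wide and 24 mm high. Origin at the underside.
- big_knob: Bystander: black instrument knob, 36 mm wide and 21 mm high. Origin at the underside.
- cutters: Bystander: side cutters lying flat, 150 by 47 by 12 mm. Origin at the underside.
- battery: Bystander: upright battery cell, 33 mm wide and 60 mm high. Origin at the underside.
Things that resemble listed ones, but are neither listed nor needed, are in the scene too. What is shaped like the large_weight but blue or turquoise is not meant.

How it is judged:
On the way, in this order (a step that is already met when the one before it is completed fails the run):
1. the large weight's bar, inside the mouth, presses the gate inward (value of joint snap_gate above 0.4 rad and contact force between large_weight and snap_gate above 0.5 N and x of large_weight_bar in the frame of test_stand between -0.016 and 0.016 m and y of large_weight_bar in the frame of test_stand between -0.018 and 0.018 m and z of large_weight_bar in the frame of test_stand above 0.143 m), for 0.05 s.
2. the bar lies in the bowl and the gate has snapped shut above it (x of large_weight_bar in the frame of test_stand between -0.016 and 0.016 m and y of large_weight_bar in the frame of test_stand between -0.018 and 0.018 m and z of large_weight_bar in the frame of test_stand between 0.143 and 0.176 m and value of joint snap_gate below 0.1 rad), for 0.15 s.
3. the weight is pulled up against the closed gate with at least 3 N (x of large_weight_bar in the frame of test_stand between -0.016 and 0.016 m and y of large_weight_bar in the frame of test_stand between -0.018 and 0.018 m and z of large_weight_bar in the frame of test_stand between 0.143 and 0.19 m and value of joint snap_gate below 0.1 rad and contact force between large_weight and snap_gate above 3 N), for 0.2 s.
At the end, for the whole second after the job is handed in: The large weight hangs by its bail's bar in the bowl of the snap hook (bar centre 143 to 176 mm above the table, within 16 mm of the middle of the mouth along the hook and 18 mm across it), upright within 0.2 rad and at rest, the gate shut above the bar (under 0.10 rad), the robot touching nothing (all of step 2 and linear speed of large_weight below 0.03 m/s and angular speed of large_weight below 0.4 rad/s and angle between large_weight's own z axis and vertical below 0.2 rad).
It fails at once if the weight presses or pulls on the stand or its hook with more than 26 N (contact force between large_weight and test_stand above 26 N).
It fails at once if the robot presses on the stand or its hook with more than 15 N (contact force between any of the fingers, the arm and test_stand above 15 N).
It fails at once if the thin weight is moved by more than 15 mm or tipped (distance of small_weight from where it was at the start of the episode above 0.015 m or angle between small_weight's own z axis and vertical above 0.3 rad).
It fails at once if another thing is moved by more than 25 mm (distance of any of reel, jar, tape, big_knob, cutters, battery from where it was at the start of the episode above 0.025 m).
It also fails if it takes over 58 s, if anything falls off the work surface, if the arm or the gripper's body presses on something with over 40 N, if the wrist force passes 120 N, or if a joint passes its speed limit or range.

### The arm

A 6-joint arm with a two-finger parallel gripper is mounted at the origin on a cart in front of the work surface, level with it; the furniture and walls round the work are solid. World frame = base frame: x ahead of the robot, y to its left, z up, the work surface at z = 0. Lengths are in m, angles in rad, forces in N, time in s.
With the tool pointing down it reaches from about 0.25 to 0.775 m from the base axis. Payload 8.9 kg.
Tool frame: the origin (TCP) lies on the centre line of the jaws, within the pads' length; the fingertips stand 22 mm ahead of it and the grasp point (between the pads) lies 3 mm ahead of it; z points along the fingers, y is the line along which they close (so a half turn about z gives the same grasp; the last joint's range is limited). The gripper opens to 85 mm and grips with 20 to 120 N. Pads are 22 mm wide; open, the fingers measure 114 mm over their backs; the gripper's body (76 mm by 85 mm) begins 54 mm behind the grasp point. The pads swing forward as they close: fully open they stand 13 mm farther back than shut.
Start: joints at [-1.251, 0.291, -0.153, 1.127, 0, 1.431], TCP at [0.233, -0.471, 0.253] pointing down, gripper open.
Joint ranges: [-2.52, 2.52], [-0.91, 1.74], [-1.3, 1.37], [-1.96, 2.02], [-1.52, 1.47], [-3.14, 3.14]. Speed limits (rad/s): [2.22, 2.22, 2.79, 3.14, 3.14, 3.14].

### API

Orientations are given as a unit quaternion [x, y, z, w].
In Python, from station import r gives the robot as it stands.
- The arm moves only by the shell command python3 -m jog 'ROWS' [OPENING] [FORCE]. ROWS is a JSON object of lists of equal length, an entry for each row: "slide": the shift along the tool's x, y, z in m, a list of three; "spin": the turn about the tool's z in degrees. A call has 1 to 10 rows; each row shifts and turns the commanded pose from where the row before left it, along the tool's axes as they then stand; what a row does not reach is not made up. A row lasts 1/10 s, in which the tool goes at most 50 mm and 8.59 degrees, less where a joint would pass 70% of its speed; a pose out of reach is approached as far as the arm can. A call is refused whole if a number of a shift passes 0.05 or a number of a turn 8.59, either way. A call with a gripper value outside its range is refused whole. OPENING is the opening, from -1 (shut) to 1 (fully open), so that 0 is half open, set as the call begins (- or left out, the last holds). The fingers move at their own pace and stop on an object; FORCE is the grip in N (left out, the last holds). Time passes only in rows, so rows that do not move let the fingers close. It gives the time, the measured TCP pose, the force, the opening and the grip force at its end, in the units of the state.
- r.state(): the state, without advancing time (a new reading comes with each control period).
- r.get_image(name): name is "scene" or "top" or "wrist"; returns a dict with "color" (384x512x3 uint8, red, green, blue), "mtx" (3x3 intrinsics, pixels), "R" (3x3) and "t" (3): a world point X has camera coordinates R X + t; the wrist camera has in their place "T_tool_cam" (4x4, takes a point from camera to tool coordinates, whose origin is the TCP and whose axes are the flange's). Camera axes: x right, y down, z forward; pixel columns grow to the right and rows downward; lengths in m; the calibration is good to about 2 mm. The wrist camera is an equidistant fisheye: a pixel r from the principal point sees the ray r / f radians off the axis. A picture is of the moment at which its call begins: read the wrist's pose just before it. There is no depth.
- r.hand_in(): hands the job in; it is judged then, once.
Trained networks look in a picture, given as the dict that the camera call returned (one of the last four; its "shot" number tells which), for a name from the list of things; names that differ only in an ending like _2 or _b are one class to them, and where a whole thing is asked for, a point or a joint stands for the part that bears it (a point fixed in the world has none). Each returns a list of dicts, best first, with "score" (0 to 1); they miss things now and then, are a little off and sometimes report something else, mostly with a low value. They report only what shows in the picture. A call takes as long as a camera call. They do not tell look-alikes from the thing itself.
- r.trace(thing, picture): "region" (384x512 bool, what is visible of it).
- r.pinpoint(thing, picture): "at" ([x, y, z] in m, in world coordinates, good to about 4 mm: a listed point, or the origin of a listed thing).
The state is a dict: "t": time; "joint_positions": joint angles; "qd": joint speeds; "effort": joint torques, N m; "tcp_pos": TCP position; "orientation": TCP orientation; "contact_force": force on the tool from outside, world axes, zero at the start; "ft_torque": the same for the moment, N m; "grip_width": opening from 0.0 (shut) to 1.0 (fully open); "gripper_force": force on a finger pad.
Only numpy, scipy, OpenCV 4.12 (cv2) and the standard library are available. Lean on these libraries where they do the work, as an engineer would, in place of code of your own. Each camera call takes 0.05 s, during which the arm holds its last target. There are 200 camera calls.

## Working session

There is one attempt and no reset: what is moved stays moved. The work goes in short steps, Python scripts to look and compute and a shell command to move; the robot and the scene stay as the last step left them, time stands still between calls to the robot, and variables do not carry over. Pictures are saved under pics/ and viewed, at most 10 in all, crops included, and the job is handed in when it is done.

```bash
mkdir -p pics; ls
cat > h.py <<'E'
from station import r
import numpy as np, cv2
from scipy.spatial.transform import Rotation as R
def save(im,n,crop=None,s=1):
    c=im["color"][:,:,::-1]
    if crop: c=c[crop[1]:crop[3],crop[0]:crop[2]]
    cv2.imwrite("pics/"+n,cv2.resize(c,None,fx=s,fy=s,interpolation=cv2.INTER_CUBIC))
def proj(im,X):
    p=im["mtx"]@(im["R"]@np.array(X)+im["t"]); return p[:2]/p[2]
def ray(im,u,v):
    d=im["R"].T@np.linalg.inv(im["mtx"])@np.array([u,v,1.]); return -im["R"].T@im["t"],d/np.linalg.norm(d)
def at_z(im,u,v,z):
    o,d=ray(im,u,v); return o+d*(z-o[2])/d[2]
E
python3 - <<'E'
from h import *
np.set_printoptions(precision=4,suppress=True)
for n in("scene","top"):
    im=r.get_image(n); save(im,n+"0.png",s=1.5)
    print(n,-im["R"].T@im["t"])
    for t in("large_weight","large_weight_bar","small_weight","test_stand","hook_nominal","snap_gate","reel","jar","battery"):
        try:
            for d in r.pinpoint(t,im)[:3]: print(t,d["score"],np.array(d["at"]),proj(im,d["at"]))
        except Exception as e: print(t,e)
print(r.state())
E
```

```text
pics
scene [0.1689 0.5517 0.7937]
large_weight 0.94 [ 0.4485 -0.239  -0.0011] [289.8332 207.6141]
large_weight 0.54 [ 0.5306 -0.5167 -0.0026] [299.6077 157.6235]
large_weight 0.52 [ 0.6537 -0.281   0.0026] [241.9987 180.0693]
large_weight_bar 0.79 [ 0.4499 -0.2391  0.117 ] [292.6737 179.6149]
large_weight_bar 0.4 [ 0.5531 -0.4147  0.1183] [285.8511 142.3906]
large_weight_bar 0.22 [ 0.5302 -0.0338  0.1523] [235.5874 202.2306]
small_weight 0.68 [ 0.4996  0.2029 -0.0021] [198.7118 308.1304]
hook_nominal 0.87 [ 0.5301 -0.0327  0.1551] [235.3902 201.7217]
hook_nominal 0.64 [ 0.6542 -0.2819  0.0002] [242.0072 180.4066]
snap_gate it knows: battery, big_knob, cutters, hook_nominal, jar, large_weight, large_weight_bar, reel, small_weight, tape, test_stand
reel 0.89 [ 0.6069  0.1745 -0.0021] [171.5545 281.8201]
jar 0.61 [ 0.6245 -0.1702 -0.0015] [232.9894 202.1724]
battery 0.83 [ 0.5615  0.2418 -0.0034] [169.0486 309.9361]
top [ 0.3433 -0.1221  1.1963]
large_weight 0.86 [ 0.5545 -0.4145  0.0019] [348.7731 188.7649]
large_weight 0.57 [ 0.5301 -0.5223 -0.004 ] [383.1835 196.8604]
large_weight 0.
[... 672 characters left out ...]
025] [159.8131 172.3963]
jar 0.73 [ 0.6231 -0.1701 -0.0017] [269.8753 167.3118]
battery 0.71 [ 0.5353 -0.0269  0.1557] [219.2286 185.6912]
battery 0.52 [0.5589 0.2375 0.0008] [138.0852 187.174 ]
{'t': 0.9, 'joint_positions': array([-1.2513,  0.2907, -0.1534,  1.1267, -0.    ,  1.4315]), 'qd': array([-0.0002, -0.0008, -0.0003, -0.0011,  0.0019,  0.001 ]), 'effort': array([ -0.0008, -53.701 ,  33.1646,   0.0014,  -0.0005,  -0.    ]), 'tcp_pos': array([ 0.2325, -0.4707,  0.2533]), 'orientation': array([ 0.9738,  0.2274, -0.    ,  0.    ]), 'contact_force': array([-0.3893, -0.7022,  0.9557]), 'ft_torque': array([ 0.0421, -0.0466,  0.0074]), 'gripper_force': 0.0, 'grip_width': 1.0019105972068048}
```

View pics/scene0.png

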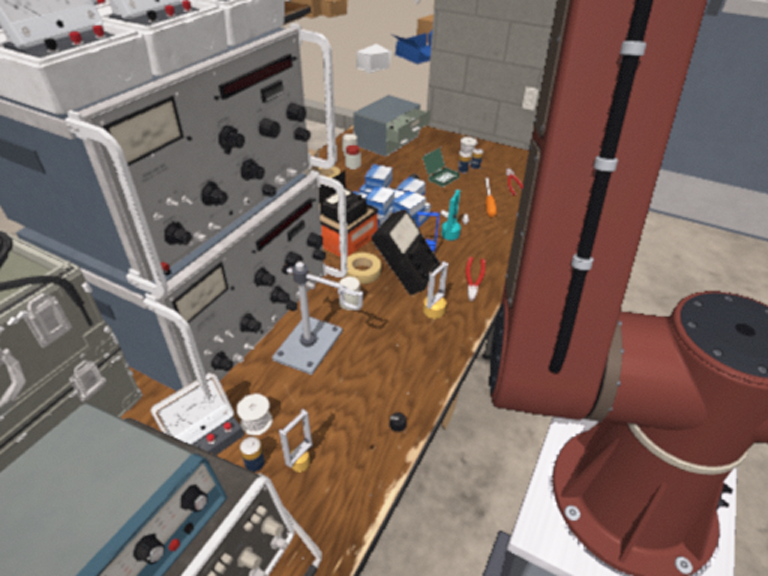

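View pics/top0.png

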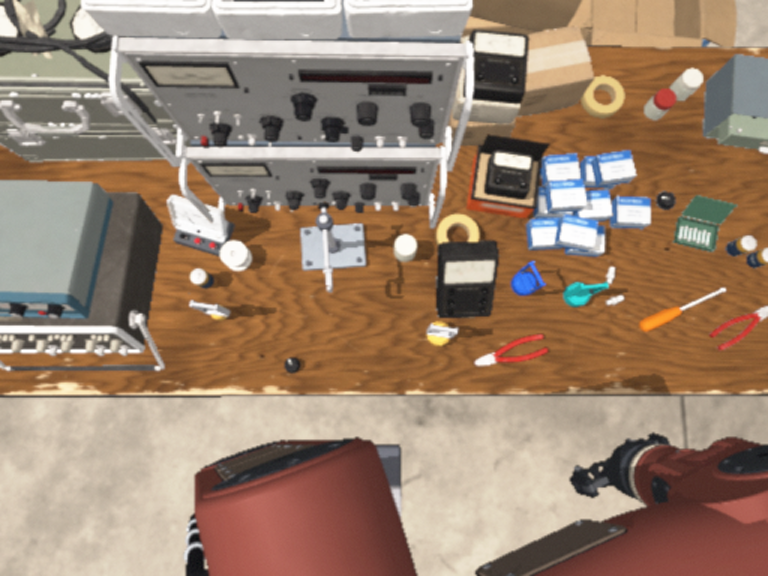

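Candidates in top image (512x384 px): the brass thick weight (293,222), blue holder (352,187), turquoise (390,194), and the thin brass weight (140,207). The brass thick one is at (293,222) top and (290,207) scene. I'll check it in a close crop.

Run:
```python
from h import *
np.set_printoptions(precision=4,suppress=True)
a=r.get_image("scene"); b=r.get_image("top")
def cr(im,x,y,w=30):
    return cv2.resize(im["color"][y-w:y+w,x-w:x+w,::-1],(390,290) if 0 else (290,290),interpolation=cv2.INTER_CUBIC)
g=np.vstack([np.hstack([cr(a,290,192),cr(b,296,220)]),np.hstack([cr(a,222,195,32),cr(b,218,165,32)])])
cv2.imwrite("pics/crops.png",g)
for n,im in(("s",a),("t",b)):
    for t in("large_weight","test_stand"):
        for d in r.trace(t,im)[:3]:
            ys,xs=np.nonzero(d["region"]); print(n,t,d["score"],xs.min(),xs.max(),ys.min(),ys.max(),len(xs))
```

```text
s large_weight 0.85 282 297 176 212 329
s large_weight 0.81 294 306 127 160 262
s large_weight 0.54 278 290 142 166 36
s test_stand 0.75 181 240 175 249 1463
t large_weight 0.75 376 405 188 203 283
t large_weight 0.5 341 358 179 195 233
t large_weight 0.48 285 305 214 229 233
t test_stand 0.93 201 244 134 193 1501
t test_stand 0.2 291 320 143 161 332
```

View pics/crops.png

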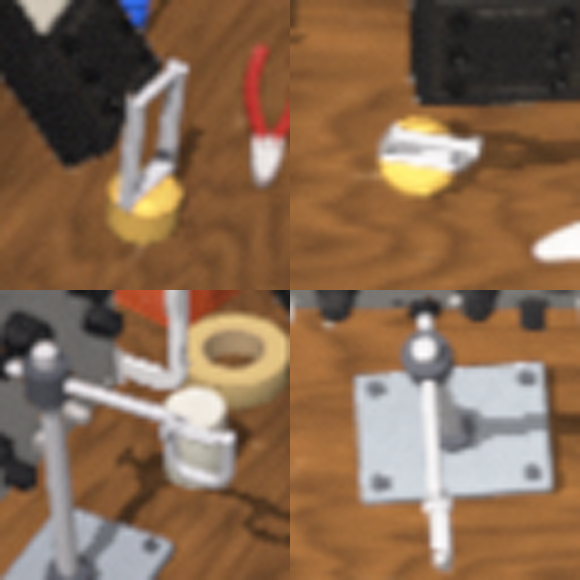

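The top row shows the wanted weight: yellow brass cylinder, bail bar ends at scene (287.5,182.7) and (297.3,176.1). The bottom row shows the stand, post top at top-image (215.8,146), nose at (219.3,191.5). Next I compute yaws.

Run:
```python
from h import *
np.set_printoptions(precision=4,suppress=True)
a=r.get_image("scene"); b=r.get_image("top")
def S(x,y): return 260+x/4.833,162+y/4.833
def T(x,y): return 266+x/4.833,190+y/4.833
def U(x,y): return 186+x/4.53,133+y/4.53
p=[at_z(a,*S(133,100),.1195),at_z(a,*S(180,68),.1195)]; d=p[1]-p[0]; print("bar scene",p,np.linalg.norm(d),np.degrees(np.arctan2(d[1],d[0])))
p=[at_z(b,*T(98,131),.1195),at_z(b,*T(185,148),.1195)]; d=p[1]-p[0]; print("bar top",p,np.linalg.norm(d),np.degrees(np.arctan2(d[1],d[0])))
c=[at_z(b,*U(x,y-290),.012) for x,y in((355-290,375),(548-290,363),(553-290,490),(362-290,502))]
print("plate",c,np.mean(c,0))
for i in range(4):
    e=c[(i+1)%4]-c[i]; print(np.linalg.norm(e),np.degrees(np.arctan2(e[1],e[0])))
n=at_z(b,*U(151,270),.185);q=at_z(b,*U(135,60),.215);print("nose",n,"post",q,np.degrees(np.arctan2(*(q-n)[[1,0]])))
s=r.state();print(R.from_quat(s["orientation"]).as_matrix())
w=r.get_image("wrist");print(w["T_tool_cam"],w["mtx"])
```

```text
bar scene [array([ 0.4565, -0.215 ,  0.1195]), array([ 0.4435, -0.2591,  0.1195])] 0.04597818327013969 -106.42329402261687
bar top [array([ 0.4541, -0.2098,  0.1195]), array([ 0.4444, -0.2593,  0.1195])] 0.050484269827401076 -101.08980188441254
plate [array([0.6691, 0.0466, 0.012 ]), array([ 0.6779, -0.0859,  0.012 ]), array([ 0.5887, -0.0898,  0.012 ]), array([0.5802, 0.0398, 0.012 ])] [ 0.629  -0.0223  0.012 ]
0.13276509124651045 -86.18405586545305
0.08932118635984032 -177.48100997197605
0.1298283727063489 93.75984008057084
0.08917587059924574 4.403888803289683
nose [ 0.5115 -0.0301  0.185 ] post [ 0.6281 -0.0218  0.215 ] 4.079174079048501
[[ 0.8966  0.4429  0.    ]
 [ 0.4429 -0.8966  0.    ]
 [ 0.0001 -0.     -1.    ]]
[[-0.0011 -0.9573 -0.2891  0.0736]
 [ 1.     -0.0009 -0.0009 -0.    ]
 [ 0.0006 -0.2891  0.9573 -0.1221]
 [ 0.      0.      0.      1.    ]] [[297.3186   0.     254.103 ]
 [  0.     297.3186 198.7648]
 [  0.       0.       1.    ]]
```

```bash
python3 -m jog '{"slide":[[0,0,0],[0,0,0],[0,0,0],[0,0,0],[0,0,0]],"spin":[8,8,8,8,8]}' 1 60; python3 -m jog '{"slide":[[0.022,-0.04,0],[0.022,-0.04,0],[0.022,-0.04,0],[0.022,-0.04,0],[0.022,-0.04,0],[0.022,-0.04,0],[0.022,-0.04,0],[0,0,0],[0,0,0]],"spin":[0,0,0,0,0,0,0,0,0]}'
cat >> h.py <<'E'
def wproj(im,s,X):
    "world point -> wrist fisheye pixel"
    Rt=R.from_quat(s["orientation"]).as_matrix(); T=im["T_tool_cam"]
    c=T[:3,:3].T@(Rt.T@(np.array(X)-s["tcp_pos"])-T[:3,3])
    th=np.arctan2(np.hypot(c[0],c[1]),c[2]); u=c[:2]/np.hypot(c[0],c[1])
    K=im["mtx"]; return np.array([K[0,2],K[1,2]])+K[0,0]*th*u
def w_at_z(im,s,u,v,z):
    K=im["mtx"]; p=np.array([u-K[0,2],v-K[1,2]])/K[0,0]; th=np.hypot(*p)
    d=np.r_[np.sin(th)*p/th,np.cos(th)]; T=im["T_tool_cam"]; Rt=R.from_quat(s["orientation"]).as_matrix()
    o=s["tcp_pos"]+Rt@T[:3,3]; d=Rt@T[:3,:3]@d; return o+d*(z-o[2])/d[2]
def yaw(s):
    m=R.from_quat(s["orientation"]).as_matrix(); return np.degrees(np.arctan2(m[1,0],m[0,0]))
E
python3 - <<'E'
from h import *
np.set_printoptions(precision=4,suppress=True)
s=r.state(); w=r.get_image("wrist"); save(w,"w1.png",s=1.5)
print(s["tcp_pos"],yaw(s),s["contact_force"])
for t in("large_weight","large_weight_bar"):
    for d in r.pinpoint(t,w)[:2]: print(t,d["score"],d["at"],wproj(w,s,d["at"]))
E
```

```text
t: 1.85
tcp_pos: [0.2325, -0.4707, 0.2533]
orientation: [0.993, -0.122, -0.0, 0.0]
contact_force: [-0.1, 0.4, -0.5]
grip_width: 1.002
gripper_force: 0.0
t: 2.75
tcp_pos: [0.4489, -0.2344, 0.2533]
orientation: [0.993, -0.118, -0.0, 0.0]
contact_force: [0.6, -0.3, 0.1]
grip_width: 0.998
gripper_force: 0.0
[ 0.4489 -0.2344  0.2533] -13.565917250537966 [ 0.5961 -0.3212  0.0581]
large_weight 0.67 [0.4472, -0.2374, -0.0029] [256.7579 169.2767]
large_weight 0.67 [0.5552, -0.4068, -0.0047] [363.1571  63.1469]
large_weight_bar 0.83 [0.5273, -0.5191, 0.1189] [493.565   68.1166]
large_weight_bar 0.81 [0.4511, -0.2355, 0.1231] [254.8191 193.231 ]
```

View pics/w1.png

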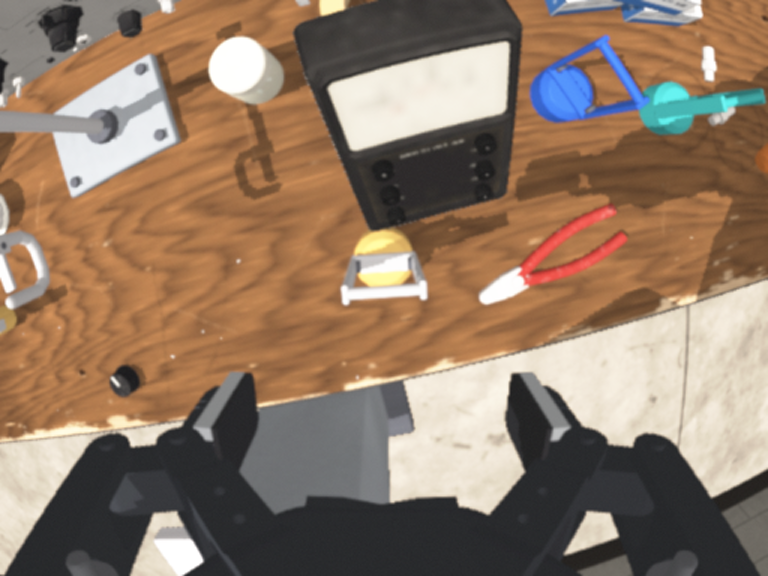

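The bar's ends are at about (229,197) and (284,195); the thing in front is the brass thick weight. I compute the bar yaw and the black meter's height for clearance.

Run:
```python
from h import *
np.set_printoptions(precision=4,suppress=True)
s=r.state(); w=r.get_image("wrist"); b=r.get_image("top")
p=[w_at_z(w,s,343/1.5,293/1.5,.1195),w_at_z(w,s,427/1.5,290/1.5,.1195)]; d=p[1]-p[0]
print(p,np.mean(p,0),np.linalg.norm(d),np.degrees(np.arctan2(d[1],d[0]))+90)
for z in(0.05,.1,.15,.2): print(z,w_at_z(w,s,520/1.5,22/1.5,z),at_z(b,497/1.5,243/1.5,z), w_at_z(w,s,297/1.5,30/1.5,z),at_z(b,440/1.5,243/1.5,z))
```

```text
[array([ 0.4527, -0.2136,  0.1195]), array([ 0.4425, -0.2628,  0.1195])] [ 0.4476 -0.2382  0.1195] 0.05031536649413688 -11.717886281679384
0.05 [ 0.6079 -0.382   0.05  ] [ 0.6278 -0.3532  0.05  ] [ 0.6367 -0.2193  0.05  ] [ 0.6275 -0.2387  0.05  ]
0.1 [ 0.5943 -0.3623  0.1   ] [ 0.6154 -0.3431  0.1   ] [ 0.6186 -0.2246  0.1   ] [ 0.6151 -0.2336  0.1   ]
0.15 [ 0.5807 -0.3426  0.15  ] [ 0.6029 -0.3331  0.15  ] [ 0.6006 -0.2298  0.15  ] [ 0.6027 -0.2285  0.15  ]
0.2 [ 0.567  -0.3228  0.2   ] [ 0.5905 -0.323   0.2   ] [ 0.5826 -0.2351  0.2   ] [ 0.5903 -0.2234  0.2   ]
```

```bash
python3 -m jog '{"slide":[[0,0.003,0.02],[0,0,0.04],[0,0,0.04],[0,0,0.02],[0,0,0.011],[0,0,0]],"spin":[-1.5,0,0,0,0,0]}' 1 60; python3 -m jog '{"slide":[[0,0,0],[0,0,0],[0,0,0],[0,0,0],[0,0,0],[0,0,0],[0,0,0],[0,0,0]],"spin":[0,0,0,0,0,0,0,0]}' -1 60
python3 - <<'E'
from h import *
s=r.state(); w=r.get_image("wrist"); save(w,"w2.png"); print(s["tcp_pos"],yaw(s),s["contact_force"],s["grip_width"],s["gripper_force"])
E
```

```text
t: 3.6
tcp_pos: [0.4469, -0.2383, 0.1215]
orientation: [0.994, -0.107, -0.001, -0.0]
contact_force: [-0.1, 0.5, -0.0]
grip_width: 0.997
gripper_force: 0.0
t: 4.4
tcp_pos: [0.4489, -0.2386, 0.124]
orientation: [0.994, -0.106, 0.001, 0.001]
contact_force: [-0.7, 1.5, 8.2]
grip_width: 0.568
gripper_force: 61.3
[ 0.44888362 -0.23855794  0.12397583] -12.194999598557184 [-0.67822292  1.47448756  8.19143186] 0.5683279343274629 61.302558006718755
```

View pics/w2.png

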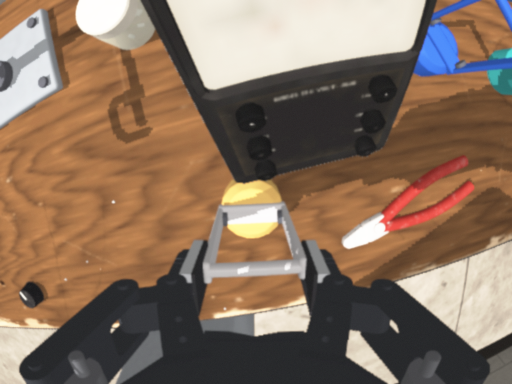

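```bash
python3 -m jog '{"slide":[[0,0,-0.01],[0,0,-0.02],[0,0,-0.03],[0,0,-0.026],[0,0,-0.01],[0,0,0],[0,0,0],[0,0,0]],"spin":[0,0,0,0,0,-8,-8,0]}' -1 60; python3 -m jog '{"slide":[[0.0023,-0.02,0],[0.0023,-0.034,0],[0.0023,-0.034,0],[0.0023,-0.034,0],[0.0023,-0.034,0],[0.0023,-0.034,0],[0,-0.014,0],[0,0,0],[0,0,0],[0,0,0]],"spin":[0,0,0,0,0,0,0,0,0,0]}'
python3 - <<'E'
from h import *
s=r.state(); w=r.get_image("wrist"); save(w,"w3.png",s=1.5); print(s["tcp_pos"],yaw(s),s["contact_force"],s["grip_width"],s["gripper_force"])
for t in("large_weight_bar","hook_nominal"):
    for d in r.pinpoint(t,w)[:2]: print(t,d["score"],d["at"],wproj(w,s,d["at"]))
E
```

```text
t: 5.25
tcp_pos: [0.4475, -0.2379, 0.218]
orientation: [0.999, 0.034, -0.0, -0.0]
contact_force: [0.4, 0.5, -3.5]
grip_width: 0.566
gripper_force: 63.4
t: 6.25
tcp_pos: [0.4482, -0.0346, 0.2182]
orientation: [0.999, 0.032, -0.0, 0.0]
contact_force: [-0.1, 0.1, -4.2]
grip_width: 0.567
gripper_force: 64.1
[ 0.44822522 -0.03459748  0.21823113] 3.6687457030743147 [-0.10358938  0.09692199 -4.23377789] 0.5670566844412906 64.05310262460262
large_weight_bar 0.56 [0.452, -0.0358, 0.2141] [257.33786127 261.76738335]
hook_nominal 0.56 [0.5337, -0.0264, 0.1559] [249.70243023  91.76134263]
hook_nominal 0.52 [0.4489, -0.0368, 0.2142] [258.96246365 267.49688615]
```

View pics/w3.png

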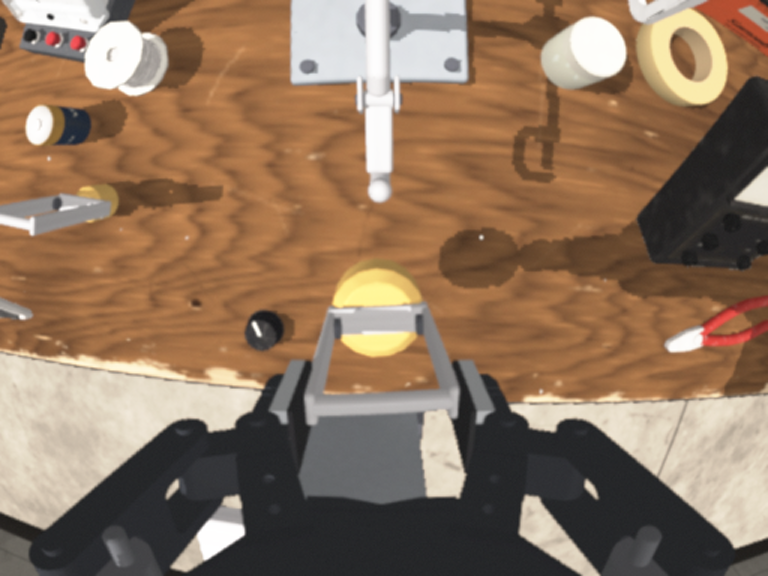

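The nose's ball is at (253,125), the gate's pivot ears at (241–266,63), with the bail (222–306,265) square to the hook and held well. I measure the hook from this and the scene view.

Run:
```python
from h import *
np.set_printoptions(precision=4,suppress=True)
s=r.state(); w=r.get_image("wrist"); a=r.get_image("scene")
print(s["tcp_pos"])
for z in(.180,.184,.188,.192,.196):
    n=w_at_z(w,s,379.5/1.5,188/1.5,z); e=w_at_z(w,s,380/1.5,95/1.5,z-3.5e-3); print(z,n,e,"dist",np.linalg.norm(n-e),"scene px nose",proj(a,n))
p=[w_at_z(w,s,u/1.5,402/1.5,.2137) for u in(308,458)]; print("bar",p,np.mean(p,0))
cv2.imwrite("pics/sc.png",cv2.resize(a["color"][160:230,195:255,::-1],None,fx=8,fy=8,interpolation=cv2.INTER_CUBIC))
```

```text
[ 0.4482 -0.0345  0.2182]
0.18 [ 0.5141 -0.0296  0.18  ] [ 0.5482 -0.0276  0.1765] dist 0.03442285988023351 scene px nose [239.9048 197.4876]
0.184 [ 0.5142 -0.0296  0.184 ] [ 0.5476 -0.0277  0.1805] dist 0.03358733170956347 scene px nose [239.8279 196.3229]
0.188 [ 0.5144 -0.0296  0.188 ] [ 0.5469 -0.0277  0.1845] dist 0.03275203180031314 scene px nose [239.7504 195.1516]
0.192 [ 0.5146 -0.0296  0.192 ] [ 0.5463 -0.0278  0.1885] dist 0.03191697807399089 scene px nose [239.6726 193.9736]
0.196 [ 0.5148 -0.0296  0.196 ] [ 0.5456 -0.0278  0.1925] dist 0.03108219037244519 scene px nose [239.5943 192.7889]
bar [array([ 0.4462, -0.0104,  0.2137]), array([ 0.4493, -0.0596,  0.2137])] [ 0.4478 -0.035   0.2137]
```

View pics/sc.png

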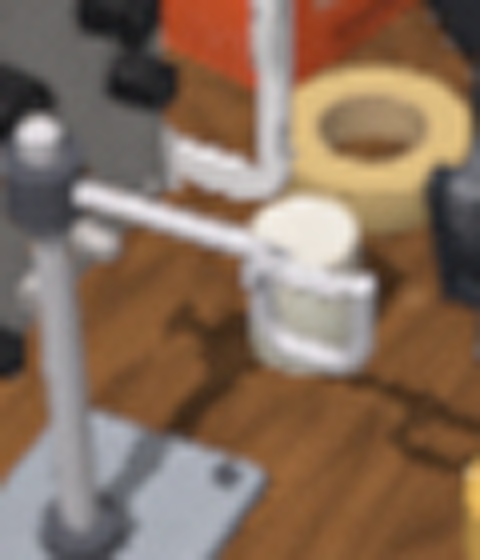

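Nose ball in scene is at (240.8,195), giving centre z ≈ 0.188, so the hook is close to nominal (±3 mm). The bar must go +80 mm along tool x, −1 mm in y.

```bash
python3 -m jog '{"slide":[[0.01,-0.001,0],[0.02,0,0],[0.02,0,0],[0.02,0,0],[0.01,0,0],[0,0,0],[0,0,0],[0,0,0]],"spin":[0,0,0,0,0,0,0,0]}'
python3 - <<'E'
from h import *
np.set_printoptions(precision=4,suppress=True)
s=r.state(); w=r.get_image("wrist"); save(w,"w4.png",(170,130,350,300),3.5); print(s["tcp_pos"],yaw(s),s["contact_force"],s["grip_width"])
for x in(0.5144,): print(wproj(w,s,(x,-.0296,.188)))
E
```

```text
t: 7.3
tcp_pos: [0.527, -0.0273, 0.2182]
orientation: [0.999, 0.033, -0.0, -0.0]
contact_force: [0.1, 0.2, -4.4]
grip_width: 0.564
gripper_force: 64.0
[ 0.527  -0.0273  0.2182] 3.7805363429539622 [ 0.1492  0.1884 -4.4068] 0.563847917242175
[256.799  264.6661]
```

View pics/w4.png

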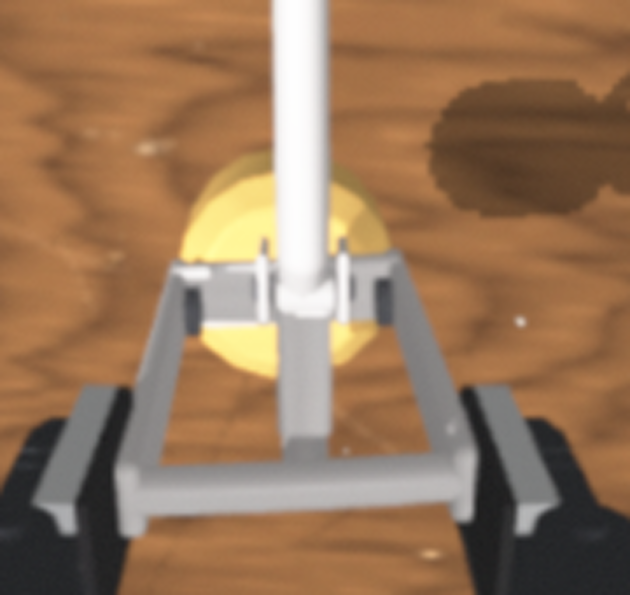

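The bar is over the mouth, with the hook running through the opening centrally (crop 303 vs bar 296). I start down onto the gate.

```bash
python3 -m jog '{"slide":[[0,0,0.01],[0,0,0.008],[0,0,0.002],[0,0,0.002],[0,0,0.002],[0,0,0.002],[0,0,0]],"spin":[0,0,0,0,0,0,0]}'; python3 -m jog '{"slide":[[0,0,0.002],[0,0,0.002],[0,0,0.002],[0,0,0.002],[0,0,0]],"spin":[0,0,0,0,0]}'; python3 -m jog '{"slide":[[0,0,0.002],[0,0,0.002],[0,0,0.002],[0,0,0]],"spin":[0,0,0,0]}'
```

```text
t: 8.05
tcp_pos: [0.5279, -0.0274, 0.1923]
orientation: [0.999, 0.033, 0.0, 0.0]
contact_force: [-0.7, 0.3, -1.0]
grip_width: 0.569
gripper_force: 64.2
t: 8.55
tcp_pos: [0.5278, -0.0274, 0.1842]
orientation: [0.999, 0.033, -0.0, 0.0]
contact_force: [-0.1, -0.8, 0.0]
grip_width: 0.567
gripper_force: 64.4
t: 8.95
tcp_pos: [0.5273, -0.0273, 0.1778]
orientation: [0.999, 0.033, -0.001, -0.0]
contact_force: [-2.5, -1.1, -0.0]
grip_width: 0.566
gripper_force: 64.5
```

```bash
for i in 1; do python3 -m jog '{"slide":[[0,0,0.001],[0,0,0.001],[0,0,0.001],[0,0,0]],"spin":[0,0,0,0]}'; done; python3 -m jog '{"slide":[[0,0,0.001],[0,0,0.001],[0,0,0.001],[0,0,0]],"spin":[0,0,0,0]}';  python3 -m jog '{"slide":[[0,0,0.001],[0,0,0.001],[0,0,0]],"spin":[0,0,0]}'
```

```text
t: 9.35
tcp_pos: [0.5276, -0.0273, 0.1751]
orientation: [0.999, 0.033, -0.0, -0.0]
contact_force: [-2.3, 0.6, -0.1]
grip_width: 0.57
gripper_force: 64.5
t: 9.75
tcp_pos: [0.5276, -0.0273, 0.1721]
orientation: [0.999, 0.033, -0.0, -0.0]
contact_force: [-3.0, -0.5, -0.9]
grip_width: 0.568
gripper_force: 64.4
t: 10.05
tcp_pos: [0.5277, -0.0274, 0.1701]
orientation: [0.999, 0.033, -0.0, -0.0]
contact_force: [-3.1, -0.4, -0.2]
grip_width: 0.566
gripper_force: 64.4
```

```bash
python3 -m jog '{"slide":[[0,0,0.001],[0,0,0.001],[0,0,0]],"spin":[0,0,0]}'; python3 -m jog '{"slide":[[0,0,0.001],[0,0,0.001],[0,0,0]],"spin":[0,0,0]}'
```

```text
t: 10.35
tcp_pos: [0.5277, -0.0274, 0.1681]
orientation: [0.999, 0.033, -0.0, -0.0]
contact_force: [-2.9, 0.0, -1.4]
grip_width: 0.57
gripper_force: 64.4
t: 10.65
tcp_pos: [0.5274, -0.0273, 0.166]
orientation: [0.999, 0.033, -0.0, -0.0]
contact_force: [-3.2, -1.3, -2.3]
grip_width: 0.565
gripper_force: 64.3
```

```bash
python3 -m jog '{"slide":[[0,0,0.001],[0,0,0]],"spin":[0,0]}'; python3 -m jog '{"slide":[[0,0,0.001],[0,0,0]],"spin":[0,0]}'
```

```text
t: 10.85
tcp_pos: [0.5274, -0.0273, 0.1649]
orientation: [0.999, 0.033, -0.001, -0.0]
contact_force: [-3.6, 0.3, -2.7]
grip_width: 0.567
gripper_force: 64.2
t: 11.05
tcp_pos: [0.528, -0.0273, 0.1641]
orientation: [0.999, 0.033, 0.0, -0.0]
contact_force: [-0.2, 0.2, -3.1]
grip_width: 0.563
gripper_force: 64.0
```

The gate has slipped past the bar (sideways force gone). I let it settle, then rise slowly to the gate.

```bash
python3 -m jog '{"slide":[[0,0,0],[0,0,0],[0,0,0],[0,0,0]],"spin":[0,0,0,0]}'; python3 -m jog '{"slide":[[0,0,-0.001],[0,0,-0.001],[0,0,-0.001],[0,0,-0.001],[0,0,-0.001],[0,0,0]],"spin":[0,0,0,0,0,0]}'; python3 -m jog '{"slide":[[0,0,-0.001],[0,0,-0.001],[0,0,-0.001],[0,0,0]],"spin":[0,0,0,0]}'
```

```text
t: 11.45
tcp_pos: [0.5281, -0.0274, 0.1644]
orientation: [0.999, 0.033, 0.0, 0.0]
contact_force: [-0.3, -0.0, -3.5]
grip_width: 0.564
gripper_force: 64.0
t: 12.05
tcp_pos: [0.5279, -0.0274, 0.1695]
orientation: [0.999, 0.033, 0.0, 0.0]
contact_force: [1.0, 0.3, -3.8]
grip_width: 0.567
gripper_force: 64.0
t: 12.45
tcp_pos: [0.5279, -0.0274, 0.1725]
orientation: [0.999, 0.033, 0.0, 0.0]
contact_force: [0.1, 0.1, -3.2]
grip_width: 0.565
gripper_force: 64.0
```

```bash
python3 -m jog '{"slide":[[0,0,-0.001],[0,0,-0.001],[0,0,-0.001],[0,0,0]],"spin":[0,0,0,0]}'; python3 -m jog '{"slide":[[0,0,-0.001],[0,0,-0.001],[0,0,0]],"spin":[0,0,0]}'
```

```text
t: 12.85
tcp_pos: [0.5279, -0.0274, 0.1755]
orientation: [0.999, 0.033, 0.0, 0.0]
contact_force: [-0.7, 0.2, -4.5]
grip_width: 0.564
gripper_force: 64.0
t: 13.15
tcp_pos: [0.5279, -0.0274, 0.1775]
orientation: [0.999, 0.033, 0.0, 0.0]
contact_force: [1.1, -0.6, -3.8]
grip_width: 0.566
gripper_force: 64.0
```

```bash
python3 -m jog '{"slide":[[0,0,-0.001],[0,0,-0.001],[0,0,0]],"spin":[0,0,0]}'; python3 -m jog '{"slide":[[0,0,-0.001],[0,0,0]],"spin":[0,0]}'; python3 -m jog '{"slide":[[0,0,-0.001],[0,0,0]],"spin":[0,0]}'
```

```text
t: 13.45
tcp_pos: [0.5279, -0.0274, 0.1795]
orientation: [0.999, 0.033, 0.0, 0.0]
contact_force: [-0.3, 0.1, -4.3]
grip_width: 0.568
gripper_force: 64.0
t: 13.65
tcp_pos: [0.5279, -0.0274, 0.1804]
orientation: [0.999, 0.033, 0.0, 0.0]
contact_force: [0.3, -0.3, -3.8]
grip_width: 0.564
gripper_force: 64.0
t: 13.85
tcp_pos: [0.5279, -0.0274, 0.1814]
orientation: [0.999, 0.033, 0.0, -0.0]
contact_force: [0.1, -0.1, -4.6]
grip_width: 0.563
gripper_force: 64.0
```

```bash
python3 -m jog '{"slide":[[0,0,-0.001],[0,0,0]],"spin":[0,0]}'; python3 -m jog '{"slide":[[0,0,-0.001],[0,0,0]],"spin":[0,0]}'; python3 -m jog '{"slide":[[0,0,-0.0005],[0,0,0]],"spin":[0,0]}'
```

```text
t: 14.05
tcp_pos: [0.5278, -0.0274, 0.182]
orientation: [0.999, 0.033, -0.0, -0.0]
contact_force: [1.6, 0.3, -8.8]
grip_width: 0.568
gripper_force: 64.0
t: 14.25
tcp_pos: [0.5276, -0.0273, 0.1825]
orientation: [0.999, 0.033, -0.0, -0.0]
contact_force: [4.3, -0.3, -18.9]
grip_width: 0.565
gripper_force: 65.6
t: 14.45
tcp_pos: [0.5275, -0.0273, 0.1827]
orientation: [0.999, 0.033, -0.001, -0.0]
contact_force: [5.7, -1.1, -24.3]
grip_width: 0.566
gripper_force: 66.2
```

Contact is clear but stronger than wanted (~20 N net), so I ease 1 mm back and hold at about 8–10 N.

```bash
python3 -m jog '{"slide":[[0,0,0.001],[0,0,0],[0,0,0],[0,0,0],[0,0,0]],"spin":[0,0,0,0,0]}'
```

```text
t: 14.95
tcp_pos: [0.5276, -0.0273, 0.1825]
orientation: [0.999, 0.033, -0.0, -0.0]
contact_force: [4.2, -0.8, -21.9]
grip_width: 0.565
gripper_force: 66.8
```

```bash
python3 -m jog '{"slide":[[0,0,0.0007],[0,0,0],[0,0,0]],"spin":[0,0,0]}'
```

```text
t: 15.25
tcp_pos: [0.5277, -0.0273, 0.1823]
orientation: [0.999, 0.033, 0.0, 0.0]
contact_force: [1.0, -0.4, -14.8]
grip_width: 0.566
gripper_force: 67.4
```

```bash
python3 -m jog '{"slide":[[0,0,0],[0,0,0],[0,0,0.002],[0,0,0.004],[0.001,0,0.004],[0.001,0,0.004],[0.001,0,0.002],[0.001,0,0.001],[0,0,0]],"spin":[0,0,0,0,0,0,0,0,0]}';python3 -m jog '{"slide":[[0,0,0.001],[0,0,0]],"spin":[0,0]}'
```

```text
t: 16.15
tcp_pos: [0.5319, -0.0271, 0.165]
orientation: [0.999, 0.033, -0.0, -0.0]
contact_force: [0.6, 0.1, -3.7]
grip_width: 0.565
gripper_force: 68.4
t: 16.35
tcp_pos: [0.5318, -0.0271, 0.1641]
orientation: [0.999, 0.033, -0.0, 0.0]
contact_force: [0.4, 0.1, -4.5]
grip_width: 0.568
gripper_force: 68.5
```

```bash
python3 -m jog '{"slide":[[0,0,0.001],[0,0,0]],"spin":[0,0]}';python3 -m jog '{"slide":[[0,0,0.001],[0,0,0]],"spin":[0,0]}';python3 -m jog '{"slide":[[0,0,0.0005],[0,0,0]],"spin":[0,0]}'
```

```text
t: 16.55
tcp_pos: [0.5318, -0.0271, 0.163]
orientation: [0.999, 0.033, -0.0, -0.0]
contact_force: [-0.9, 0.1, -4.5]
grip_width: 0.566
gripper_force: 68.5
t: 16.75
tcp_pos: [0.5317, -0.0271, 0.162]
orientation: [0.999, 0.033, -0.0, -0.0]
contact_force: [-0.2, -0.5, -4.5]
grip_width: 0.566
gripper_force: 68.4
t: 16.95
tcp_pos: [0.5318, -0.0271, 0.1616]
orientation: [0.999, 0.033, -0.0, -0.0]
contact_force: [-0.6, -0.5, -4.9]
grip_width: 0.565
gripper_force: 68.4
```

```bash
python3 -m jog '{"slide":[[0,0,0.0007],[0,0,0]],"spin":[0,0]}';python3 -m jog '{"slide":[[0,0,0.0007],[0,0,0]],"spin":[0,0]}'
```

```text
t: 17.15
tcp_pos: [0.5319, -0.0271, 0.161]
orientation: [0.999, 0.033, 0.0, 0.0]
contact_force: [0.8, -0.5, -2.9]
grip_width: 0.564
gripper_force: 68.6
t: 17.35
tcp_pos: [0.532, -0.0271, 0.1606]
orientation: [0.999, 0.033, 0.0, 0.0]
contact_force: [-1.2, 0.2, 2.7]
grip_width: 0.564
gripper_force: 69.4
```

```bash
python3 -m jog '{"slide":[[0,0,-0.0005],[0,0,0],[0,0,0]],"spin":[0,0,0]}' -1 20; python3 -m jog '{"slide":[[0,0,0],[0,0,0],[0,0,0],[0,0,0],[0,0,0],[0,0,0]],"spin":[0,0,0,0,0,0]}' 0.3 20; python3 -m jog '{"slide":[[0,0,0],[0,0,0],[0,0,0],[0,0,0]],"spin":[0,0,0,0]}' 0.7
python3 - <<'E'
from h import *
s=r.state(); w=r.get_image("wrist"); save(w,"w5.png",s=1.3); print(s["tcp_pos"],s["contact_force"],s["grip_width"])
for d in r.pinpoint("large_weight_bar",w)[:1]: print(d)
E
```

```text
t: 17.65
tcp_pos: [0.5319, -0.0271, 0.1607]
orientation: [0.999, 0.033, 0.0, 0.0]
contact_force: [-0.0, -0.2, 1.2]
grip_width: 0.567
gripper_force: 68.9
t: 18.25
tcp_pos: [0.5319, -0.0271, 0.1607]
orientation: [0.999, 0.033, 0.0, 0.0]
contact_force: [0.2, 0.5, -0.9]
grip_width: 0.647
gripper_force: 0.0
t: 18.65
tcp_pos: [0.5318, -0.0271, 0.1607]
orientation: [0.999, 0.033, -0.0, 0.0]
contact_force: [-0.1, 0.9, 0.6]
grip_width: 0.85
gripper_force: 0.0
[ 0.53182901 -0.02710073  0.16069333] [-0.14023468  0.87170339  0.64128031] 0.8504746029680821
```

View pics/w5.png

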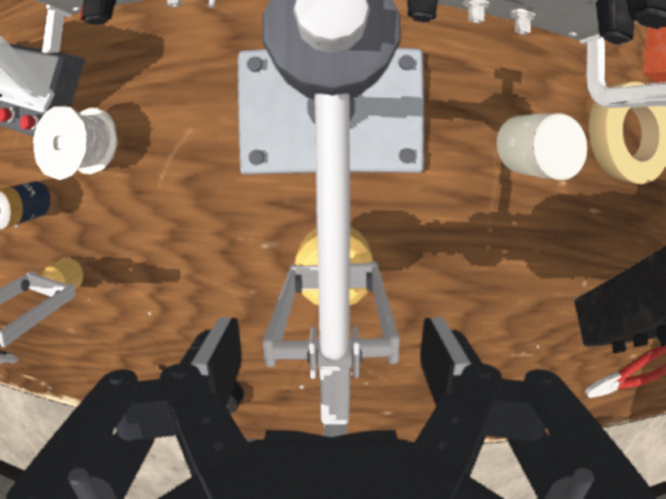

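The weight hangs free: bar ends at display (270,350)–(395,350), with the gate lying closed from the pivot to the nose (335,400) and the fingers clear on both sides. I withdraw straight up.

```bash
python3 -m jog '{"slide":[[0,0,-0.01],[0,0,-0.02],[0,0,-0.03],[0,0,-0.03],[0,0,-0.03],[0,0,0],[0,0,0],[0,0,0],[0,0,0],[0,0,0]],"spin":[0,0,0,0,0,0,0,0,0,0]}'
python3 - <<'E'
from h import *
s=r.state(); w=r.get_image("wrist"); print(s["tcp_pos"],s["contact_force"])
save(w,"w6.png",(150,150,370,384),2.4)
for d in r.pinpoint("large_weight_bar",w)[:2]+r.pinpoint("large_weight",w)[:1]: print(d)
E
```

```text
t: 19.75
tcp_pos: [0.5314, -0.027, 0.28]
orientation: [0.999, 0.033, -0.001, -0.0]
contact_force: [0.5, 0.3, -0.8]
grip_width: 0.849
gripper_force: 0.0
[ 0.53143493 -0.0270391   0.27997701] [ 0.4626582   0.30349097 -0.78009752]
{'at': [0.5338, -0.0252, 0.1576], 'score': 0.82}
{'at': [0.5314, -0.027, 0.0328], 'score': 0.62}
```

View pics/w6.png

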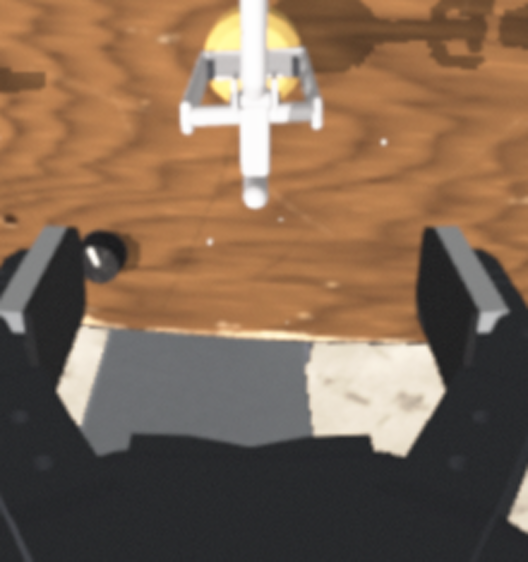

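The weight hangs upright at rest, its bar under the shut gate (crop (185–320,115); gate to nose (255,190)), with the gripper clear. I hand in.

```bash
python3 -m jog '{"slide":[[0,0,0],[0,0,0],[0,0,0],[0,0,0],[0,0,0],[0,0,0],[0,0,0],[0,0,0],[0,0,0],[0,0,0]],"spin":[0,0,0,0,0,0,0,0,0,0]}' >/dev/null; python3 -c "from station import r; print(r.hand_in())"
```

```text
the job is handed in; nothing more can be done
None
```

The thick brass weight hangs free on the snap hook with the gate shut above its bar, and the job is handed in; the pull test briefly reached about 20 N (above the 5–12 N asked, below the 26 N limit) before I eased it to about 10 N.

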